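# Put the slide boxes and marker back in the bench organiser

### The arm

A 6-joint arm with a two-finger parallel gripper is mounted at the origin on the work surface. World frame = base frame: x ahead of the robot, y to its left, z up, the work surface at z = 0. Lengths are in m, angles in rad, forces in N, time in s.
With the tool pointing down it reaches from about 0.35 to 0.925 m from the base axis. Payload 6.4 kg.
Tool frame: the origin (TCP) lies on the centre line of the jaws, within the pads' length; the fingertips stand 17 mm ahead of it and the grasp point (between the pads) lies 2 mm behind it; z points along the fingers, y is the direction in which the jaws open and shut (so a half turn about z gives the same grasp; the last joint's range is limited). The gripper opens to 85 mm and grips with 20 to 120 N. Pads are 22 mm wide; open, the fingers measure 114 mm over their backs; the gripper's body (76 mm by 85 mm) begins 54 mm behind the grasp point. The pads swing forward as they close: fully open they stand 13 mm farther back than shut.
Start: joints at [-1.389, 0.245, 1.558, -0, 1.339, -0.174], TCP at [0.226, -0.609, 0.248] pointing down, gripper open.
Joint ranges: [-3.13, 3.13], [-1.02, 2.26], [0.13, 2.54], [-0.95, 4.09], [0.21, 2.88], [-2.74, 2.74]. Speed limits (rad/s): [2.57, 2.57, 3.14, 3.14, 3.14, 3.14].

### API

Orientations are given as a rotation vector (axis times angle).
In Python, from workcell import * gives the robot as it stands.
- The arm moves only by the tool drive_tool, never from a script. Its arguments are lists of equal length, an entry for each row: "grip": the opening in per cent of the stroke, from 0 (shut) to 100 (fully open); "delta_pos": the shift along the tool's x, y, z in mm, a list of three; "dr": the turn, a rotation vector about the tool's x, y, z in degrees, a list of three. A call has 1 to 8 rows; each row is the pose to reach, as a shift and turn from the pose commanded when the call began, along the tool's axes at that moment; what a row does not reach only later rows make up. A row lasts 1/10 s, in which the tool goes at most 50 mm and 8.59 degrees, less where a joint would pass 70% of its speed; a pose out of reach is approached as far as the arm can. A call with a gripper value outside its range is refused whole. The fingers move at their own pace and stop on an object; the grip force is fixed at half the most. Time passes only in rows, so rows that repeat a pose let the fingers close. It gives the time, the measured TCP pose, the force and the opening at its end, in the units of the state.
- read_state(): the state, without advancing time (a new reading comes with each control period).
- camera(name): name is "scene" or "top"; returns the picture (384x512x3 uint8, red, green, blue); there is no depth.
- camera_params(name): a dict with "fx", "fy", "cx", "cy" (pixels), "k1" (the pictures are not rectified: a ray, as slopes to the right and down, at radius r is drawn at 1 + k1 r^2 times it, then the intrinsics apply), "rvec" (rotation vector, rad) and "tvec" (3), from world to camera coordinates, as OpenCV has them. Camera axes: x right, y down, z forward; pixel columns grow to the right and rows downward; lengths in m; the calibration is good to about 2 mm. A picture is of the moment at which its call begins. camera_params takes no time and is no camera call.
- sign_off(): hands the job in, once; it reports no verdict.
The state is a dict: "time": time; "q": joint angles; "dq": joint speeds; "joint_torque": joint torques, N m; "position": TCP position; "tcp_rot": TCP orientation; "force": force on the tool from outside, world axes, zero at the start; "torque": the same for the moment, N m; "grip_width": finger opening in m.
Only numpy, scipy, OpenCV 4.12 (cv2) and the standard library are available. Lean on these libraries where they do the work, as an engineer would, in place of code of your own. Each camera call takes 0.05 s, during which the arm holds its last target. There are 200 camera calls.

### The job

Tidy the microscope bench organiser: push the three slide boxes back along their slots until all three are fully home against the back fence and so make an even row, and stand the marker from its rest upright in the organiser's cup, cap end up. Leave the dropper bottle, the petri dish and the spare objective where they are.

Things in the scene. Friction and masses are not known exactly. Their poses are not given: they have to be found in the camera images.
- organiser: grey plastic organiser, fixed. Origin: bench level, on the robot-side face of its 24 mm high back fence, at the middle slot; x into the fence (push direction), y left along it. Slots 44 mm wide at y = +47, 0, -47 mm, floorless, open to -x; slot walls 3 mm thick, 18 mm high, run 70 mm out from the fence. A box fully home has its origin at x = -44 mm. White cup at x = -36, y = -138 mm
- cup_floor (a point): centre of the cup's inner floor, 8 mm above the bench. Inside radius of the cup 25 mm at the floor, 26 mm at the rim; wall 4 mm.
- cup_rim (a point): centre of the cup's open mouth, 85 mm above the bench.
- box_left: white plastic slide box, loose, 88 (x) x 38 (y) x 32 (z) mm, 90 g, in the left (+y) slot of the organiser. Origin: centre of its underside; z up; its -x end faces out of the slot, to the robot. It starts up to 60 mm short of the fence and slides easily when its -x end is pushed
- box_middle: white plastic slide box, loose, 88 (x) x 38 (y) x 32 (z) mm, 90 g, in the middle slot of the organiser. Origin: centre of its underside; z up; its -x end faces out of the slot, to the robot. It starts up to 60 mm short of the fence and slides easily when its -x end is pushed
- box_right: white plastic slide box, loose, 88 (x) x 38 (y) x 32 (z) mm, 90 g, in the right (-y, next to the cup) slot of the organiser. Origin: centre of its underside; z up; its -x end faces out of the slot, to the robot. It starts up to 60 mm short of the fence and slides easily when its -x end is pushed
- marker: loose laboratory marker, 150 mm long, 30 g: white barrel of 16 mm diameter from 0 to 95 mm, then a grey cap of 19 mm diameter with a thin clip. Origin: on its axis at the foot (barrel end); x runs along it to the cap end. It starts lying level on the pen rest with its axis 38 mm above the bench, clip up. Centre of mass about 80 mm from the foot.
- pen_rest: low aluminium rest, fixed, base 120 x 56 x 6 mm. Origin: bench level below the middle of the lying marker; x along the marker towards its cap. Two forked posts, 8 mm thick (x), 34 mm wide, 42 mm high, hold the barrel at 20 and 88 mm from the marker's foot; the base ends 123 mm from the foot; the cap overhangs the second post
- dropper: bystander: white dropper bottle, 28 mm diameter, 75 mm high; origin under its centre
- petri_dish: bystander: pale translucent petri dish, 94 mm diameter, 16 mm high; origin under its centre
- objective: bystander: steel microscope objective, 32 mm diameter, 48 mm high, standing; origin under its centre
There are look-alikes about, which are no part of the job. Leave any black look-alike of the marker alone. What is shaped like the box_middle but purple is not meant.

How it is judged:
At the end, for the whole second after the job is handed in: Marker in the cup, cap up: foot within 20 mm of the cup floor in height and 30 mm of its axis, leaning under 0.5 rad. Each box flat in its own slot, within 5 mm of touching the fence, 0.15 rad of square, 12 mm of the slot centre line. All at rest (angle between marker's own x axis and vertical below 0.5 rad and horizontal distance between marker and cup_floor below 0.03 m and z of marker in the frame of cup_floor below 0.02 m and linear speed of each of marker, box_left, box_middle, box_right below 0.03 m/s and x of each of box_left, box_middle, box_right in the frame of organiser above -0.049 m and angle between the x axis of each of box_left, box_middle, box_right and the x axis of organiser, either way round below 0.15 rad and y of box_left in the frame of organiser between 0.035 and 0.059 m and z of each of box_left, box_middle, box_right in the frame of organiser below 0.01 m and y of box_middle in the frame of organiser between -0.012 and 0.012 m and y of box_right in the frame of organiser between -0.059 and -0.035 m).
It fails at once if the dropper bottle is moved more than 40 mm (distance of dropper from where it was at the start of the episode above 0.04 m).
It fails at once if the petri dish is moved more than 40 mm (distance of petri_dish from where it was at the start of the episode above 0.04 m).
It fails at once if the spare objective is moved more than 40 mm (distance of objective from where it was at the start of the episode above 0.04 m).
It also fails if it takes over 58 s, if anything falls off the work surface, if the arm or the gripper's body presses on something with over 40 N, if the wrist force passes 120 N, or if a joint passes its speed limit or range.

## Working session

There is one attempt and no reset: what is moved stays moved. The work goes in short steps, Python scripts to look and compute and a tool call to move; the robot and the scene stay as the last step left them, time stands still between calls to the robot, and variables do not carry over. Pictures are saved under pics/ and viewed, about 8 in all and at most 12, crops included, and the job is handed in when it is done.

Besides the shell and the picture viewer there is one more tool, called after ">>>" by a JSON object that holds its "op" and its "data". drive_tool: Moves the arm, as the interface text tells. Its arguments: {"type":"object","properties":{"grip":{"type":"array"},"delta_pos":{"type":"array"},"dr":{"type":"array"}},"required":["grip","delta_pos","dr"]}

```bash
mkdir -p pics; python3 - <<'E'
from workcell import *
import cv2
s=read_state();print(s['time'],s['position'],s['tcp_rot'],s['grip_width'])
for n in("scene","top"):
    cv2.imwrite(f"pics/{n}0.png",camera(n)[:,:,::-1]);print(n,camera_params(n))
a=cv2.imread("pics/scene0.png");b=cv2.imread("pics/top0.png")
for n,i in(("s",a),("t",b)): cv2.imwrite(f"pics/{n}1.png",cv2.resize(i,(800,600),interpolation=cv2.INTER_CUBIC))
E
```

```text
0.0 [ 0.22632261 -0.60876619  0.24716539] [-3.09009667e+00 -5.55567445e-01 -2.26564137e-05] 0.08523525670440049
scene {'fx': 485.8244339903064, 'fy': 485.8244339903064, 'cx': 256.2541478764633, 'cy': 194.60679239951736, 'k1': -0.08527210806848856, 'rvec': array([ 2.06345237,  0.86552091, -0.45289821]), 'tvec': array([-0.34679551, -0.21765022,  1.6971264 ])}
top {'fx': 425.8682704148166, 'fy': 425.8682704148166, 'cx': 258.1563063612687, 'cy': 188.29405444083554, 'k1': -0.14909590457146202, 'rvec': array([ 2.16988658, -2.11180622,  0.1549466 ]), 'tvec': array([-0.0924661 ,  0.58494141,  1.28551119])}
```

View pics/s1.png

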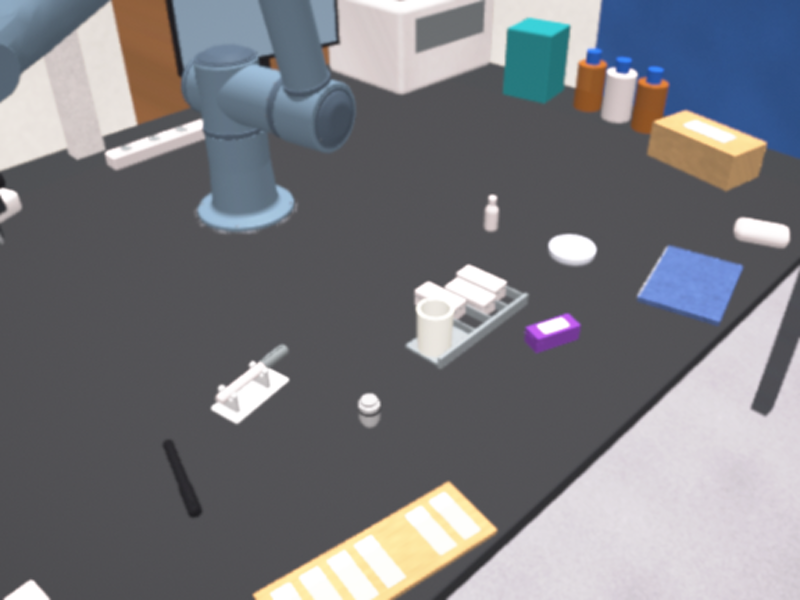

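View pics/t1.png

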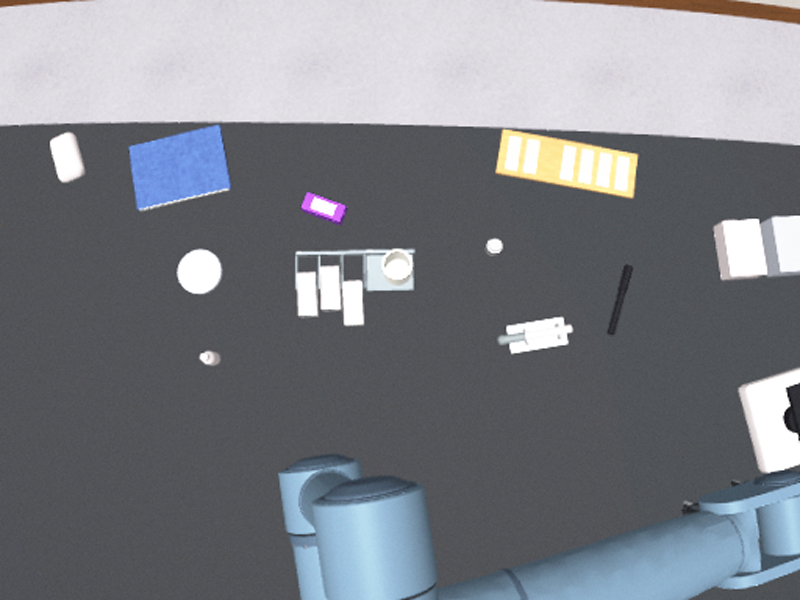

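The scene and top views show, in 800x600 pixels:
- **Marker:** on the rest in the top view, cap at about (500,340) and foot at about (571,329). The look-alike is the black pen at (620,300).
- **Boxes:** white ones at (307,294), (330,288) and (353,303). The look-alike is the purple box at (324,207), behind the fence.
- **Choice:** I take the white-barrelled marker on the rest and the three white boxes in the slots. Next is a close crop to check this.

```bash
cat > h.py <<'E'
import numpy as np, cv2
from workcell import *
def K(n):
    p=camera_params(n);R=cv2.Rodrigues(p['rvec'])[0];return p,R,np.asarray(p['tvec'])
def ray(n,u,v):
    p,R,t=K(n);d=np.array([(u-p['cx'])/p['fx'],(v-p['cy'])/p['fy']]);s=d.copy()
    for _ in range(20): s=d/(1+p['k1']*(s@s))
    return -R.T@t,R.T@np.array([*s,1])
def unproj(n,u,v,z):
    o,d=ray(n,u,v);return o+d*(z-o[2])/d[2]
def proj(n,X):
    p,R,t=K(n);c=R@np.asarray(X)+t;s=c[:2]/c[2];s=s*(1+p['k1']*(s@s))
    return s*[p['fx'],p['fy']]+[p['cx'],p['cy']]
def crop(img,x0,y0,w,h,k): return cv2.resize(img[y0:y0+h,x0:x0+w],None,fx=k,fy=k,interpolation=cv2.INTER_CUBIC)
E
python3 - <<'E'
from h import *
b=cv2.imread("pics/top0.png")
A=crop(b,180,150,95,65,8)[:,:760];B=crop(b,310,195,66,36,8)
im=np.zeros((600,800,3),np.uint8)
A=crop(b,180,152,100,60,6);im[:360,:600]=A
B=crop(b,310,194,66,38,6);im[364:364+228,:396]=B
a=cv2.imread("pics/scene0.png");C=crop(a,130,215,65,55,6);im[364:364+236,400:790]=C[:236]
cv2.imwrite("pics/c.png",im)
for n,u,v,z in[("dish",199,272,.016),("dropper",206,358,.07),("obj",494,246,.048),("cup",397,264,.085),("orgTL",297,252,.024),("orgTR",414,250,.024),("cap",500,340,.038),("foot",571,329,.038)]:
    print(n,unproj("top",u/1.5625,v/1.5625,z).round(3))
E
```

```text
dish [0.627 0.35  0.016]
dropper [0.446 0.307 0.07 ]
obj [ 0.69  -0.257  0.048]
cup [ 0.64  -0.063  0.085]
orgTL [0.672 0.145 0.024]
orgTR [ 0.682 -0.096  0.024]
cap [ 0.501 -0.272  0.038]
foot [ 0.526 -0.415  0.038]
```

View pics/c.png

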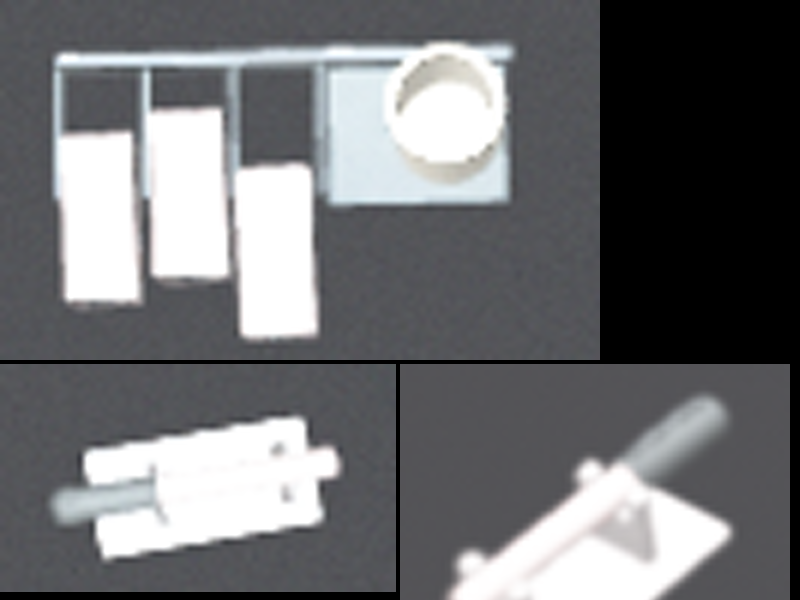

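The crops confirm both choices. The marker has a white barrel and a grey cap whose end is at crop (53,505), with the foot at (339,462). The three white boxes sit in the slots, and the cup rim centre is at (445,107).

```bash
cat >> h.py <<'E'
from scipy.spatial.transform import Rotation as Ro
def d2(a,b): return np.arctan2(*(b-a)[[1,0]])
def top6(cx,cy,z): return unproj("top",180+cx/6,152+cy/6,z)
E
python3 - <<'E'
from h import *
L=top6(62,68,.024);R=top6(505,59,.024);print("fence",L.round(4),R.round(4),"yaw",np.degrees(d2(R,L))-90)
print("wall ends",[top6(x,66,.018).round(4) for x in(57,146,233,321)])
print("cup",top6(445,107,.085).round(4))
for n,a,b,y,yb in(("l",66,140,301,132),("m",150,228,277,109),("r",242,316,337,166)): print(n,top6((a+b)/2,y,.032).round(4))
f=unproj("top",310+339/6,194+(463-364)/6,.038);c=unproj("top",310+53/6,194+(505-364)/6,.038)
# axis mid; same from scene
print("foot",f.round(4),"cap",c.round(4),np.linalg.norm(c-f),np.degrees(d2(f,c)))
cs=unproj("scene",130+(715-400)/6,215+(408-364)/6,.038);print("cap scene",cs.round(4))
ue=(c-f)/np.linalg.norm(c-f);
m=unproj("top",*(np.array([310+155/6,194+(490-364)/6])),.038);print("cap/barrel joint",m.round(4),(m-f)@ue)
s=read_state();print(Ro.from_rotvec(s['tcp_rot']).as_matrix().round(3))
E
```

```text
fence [0.6654 0.1436 0.024 ] [ 0.6763 -0.0933  0.024 ] yaw 2.637876580332744
wall ends [array([0.6677, 0.1474, 0.018 ]), array([0.6689, 0.0993, 0.018 ]), array([0.67  , 0.0524, 0.018 ]), array([0.6712, 0.0051, 0.018 ])]
cup [ 0.6375 -0.0632  0.085 ]
l [0.5397 0.1141 0.032 ]
m [0.5537 0.0694 0.032 ]
r [0.5234 0.0209 0.032 ]
foot [ 0.5268 -0.4185  0.038 ] cap [ 0.5013 -0.2679  0.038 ] 0.1527970416485036 99.60411752651932
cap scene [ 0.5012 -0.2651  0.038 ]
cap/barrel joint [ 0.5104 -0.3212  0.038 ] 0.0987083295517379
[[ 0.937  0.348 -0.   ]
 [ 0.348 -0.937  0.002]
 [ 0.    -0.002 -1.   ]]
```

>>> {"op": "drive_tool", "data": {"grip": [50,50,50,50,50,50,50,50], "delta_pos": [[46,-24,0],[93,-49,0],[139,-74,0],[186,-98,0],[232,-123,0],[279,-148,0],[325,-172,0],[372,-197,0]], "dr": [[0,0,-8],[0,0,-16],[0,0,-24],[0,0,-32],[0,0,-40],[0,0,-48],[0,0,-56],[0,0,-64]]}}

```text
time: 0.9
position: [0.4934, -0.3088, 0.2479]
tcp_rot: [-2.321, -2.116, 0.0]
force: [1.4, -1.7, -0.2]
grip_width: 0.0421
```

>>> {"op": "drive_tool", "data": {"grip": [50,50,50,50], "delta_pos": [[0,0,30],[0,0,70],[0,0,110],[0,0,110]], "dr": [[0,0,-8],[0,0,-15],[0,0,-15],[0,0,-15]]}}

```text
time: 1.3
position: [0.4891, -0.3073, 0.1317]
tcp_rot: [-2.023, -2.386, -0.001]
force: [-1.0, -1.0, -1.4]
grip_width: 0.0429
```

```bash
python3 - <<'E'
from h import *
s=read_state();print(s['time'],s['q'].round(3),s['position'].round(4),s['grip_width']);print(Ro.from_rotvec(s['tcp_rot']).as_matrix().round(3))
t=camera("top")[:,:,::-1];a=camera("scene")[:,:,::-1]
im=np.zeros((400,800,3),np.uint8);im[:400,:400]=crop(t,290,180,80,80,5);im[:400,400:]=crop(a,120,190,80,80,5);cv2.imwrite("pics/d.png",im)
E
```

```text
1.3 [-0.757  0.219  1.817 -0.     1.119 -0.921] [ 0.4891 -0.3073  0.1317] 0.042946664616567945
[[-0.163  0.987 -0.01 ]
 [ 0.987  0.163  0.009]
 [ 0.011 -0.008 -1.   ]]
```

View pics/d.png

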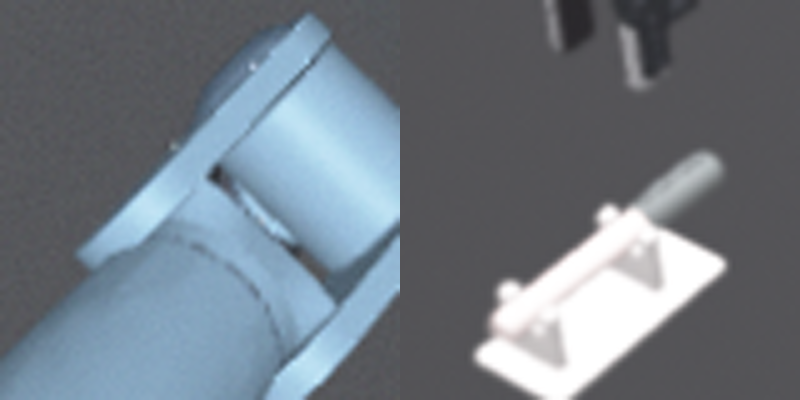

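The scene crop shows the open fingers above the rest at about (600,60), and the marker undisturbed with its cap at (690,175). I'll correct the lateral error, descend and grip.

>>> {"op": "drive_tool", "data": {"grip": [50,50,50,50,50,50,50,50], "delta_pos": [[9,19,0],[9,19,25],[9,19,50],[9,19,70],[9,19,85],[9,19,95],[9,19,95],[9,19,95]], "dr": [[0,0,0],[0,0,0],[0,0,0],[0,0,0],[0,0,0],[0,0,0],[0,0,0],[0,0,0]]}}

```text
time: 2.2
position: [0.5105, -0.2994, 0.0444]
tcp_rot: [2.031, 2.394, -0.0]
force: [-0.5, -0.1, 0.2]
grip_width: 0.0426
```

```bash
python3 - <<'E'
from h import *
s=read_state();print(s['time'],s['position'].round(4),s['force'])
a=camera("scene")[:,:,::-1]
cv2.imwrite("pics/e.png",crop(a,110,190,100,75,6))
E
```

```text
2.2 [ 0.5105 -0.2994  0.0444] [-0.54495064 -0.05839508  0.19066247]
```

View pics/e.png

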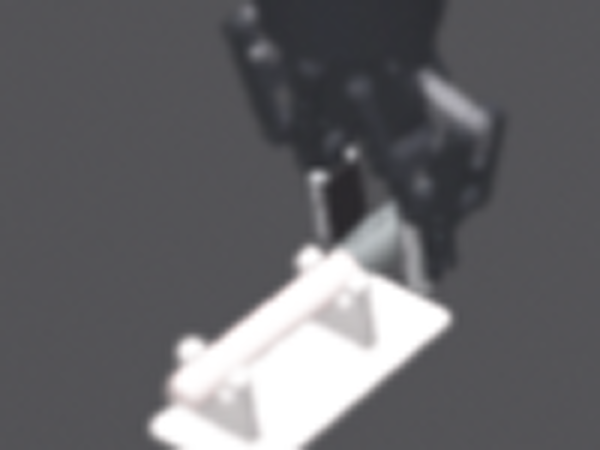

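The jaws straddle the cap at crop (380,240), and the marker has not moved. I'll trim a few mm, close and lift.

>>> {"op": "drive_tool", "data": {"grip": [50,50,50,0,0,0,0,0], "delta_pos": [[5,-4,4],[5,-4,8],[5,-4,8],[5,-4,8],[5,-4,8],[5,-4,8],[5,-4,8],[5,-4,8]], "dr": [[0,0,0],[0,0,0],[0,0,0],[0,0,0],[0,0,0],[0,0,0],[0,0,0],[0,0,0]]}}

```text
time: 3.05
position: [0.5053, -0.2946, 0.0355]
tcp_rot: [2.032, 2.395, 0.0]
force: [0.2, -0.1, 0.5]
grip_width: 0.0172
```

>>> {"op": "drive_tool", "data": {"grip": [0,0,0,0,0,0,0,0], "delta_pos": [[0,0,-5],[0,0,-20],[0,0,-50],[0,0,-90],[0,0,-130],[0,0,-170],[0,0,-200],[0,0,-200]], "dr": [[0,0,0],[0,0,0],[0,0,0],[0,0,0],[0,0,0],[0,0,0],[0,0,0],[0,0,0]]}}

```text
time: 3.85
position: [0.5072, -0.2963, 0.2427]
tcp_rot: [2.025, 2.387, -0.001]
force: [1.3, 0.7, 0.8]
grip_width: 0.0173
```

>>> {"op": "drive_tool", "data": {"grip": [0,0,0,0,0,0,0,0], "delta_pos": [[0,0,0],[0,0,0],[0,0,0],[0,0,0],[0,0,0],[0,0,0],[0,0,0],[0,0,0]], "dr": [[0,6,0],[0,12,0],[0,18,0],[0,24,0],[0,30,0],[0,36,0],[0,42,0],[0,42,0]]}}

```text
time: 4.65
position: [0.5041, -0.2951, 0.233]
tcp_rot: [-1.625, -1.91, -0.624]
force: [0.2, 0.6, -0.3]
grip_width: 0.0172
```

```bash
python3 - <<'E'
from h import *
s=read_state();print(s['time'],s['q'].round(3),s['position'].round(4),s['grip_width'],s['force']);print(Ro.from_rotvec(s['tcp_rot']).as_matrix().round(3))
E
```

```text
4.65 [-0.868  0.421  1.481  0.369  1.88  -1.034] [ 0.5041 -0.2951  0.233 ] 0.01719945816321344 [ 0.23483712  0.61162135 -0.28104698]
[[-0.118  0.987 -0.11 ]
 [ 0.731  0.161  0.663]
 [ 0.672 -0.003 -0.741]]
```

>>> {"op": "drive_tool", "data": {"grip": [0,0,0,0,0,0,0,0], "delta_pos": [[0,0,0],[0,0,0],[0,0,0],[0,0,0],[0,0,0],[0,0,0],[0,0,0],[0,0,0]], "dr": [[0,7,0],[0,14,0],[0,21,0],[0,28,0],[0,35,0],[0,42,0],[0,47,0],[0,47,0]]}}

```text
time: 5.45
position: [0.5046, -0.2933, 0.2331]
tcp_rot: [-1.099, -1.292, -1.079]
force: [0.6, -0.1, 0.1]
grip_width: 0.017
```

```bash
python3 - <<'E'
from h import *
s=read_state();print(s['time'],s['q'].round(3),s['position'].round(4),s['grip_width'],s['force']);print(Ro.from_rotvec(s['tcp_rot']).as_matrix().round(3))
cv2.imwrite("pics/f.png",crop(camera("scene")[:,:,::-1],70,80,266,200,3))
E
```

```text
5.45 [-0.92   0.759  1.334  0.801  2.431 -0.896] [ 0.5046 -0.2933  0.2331] 0.017011435266735566 [ 0.58223754 -0.06004362  0.11397402]
[[ 0.001  0.987 -0.163]
 [ 0.015  0.163  0.986]
 [ 1.    -0.003 -0.015]]
```

View pics/f.png

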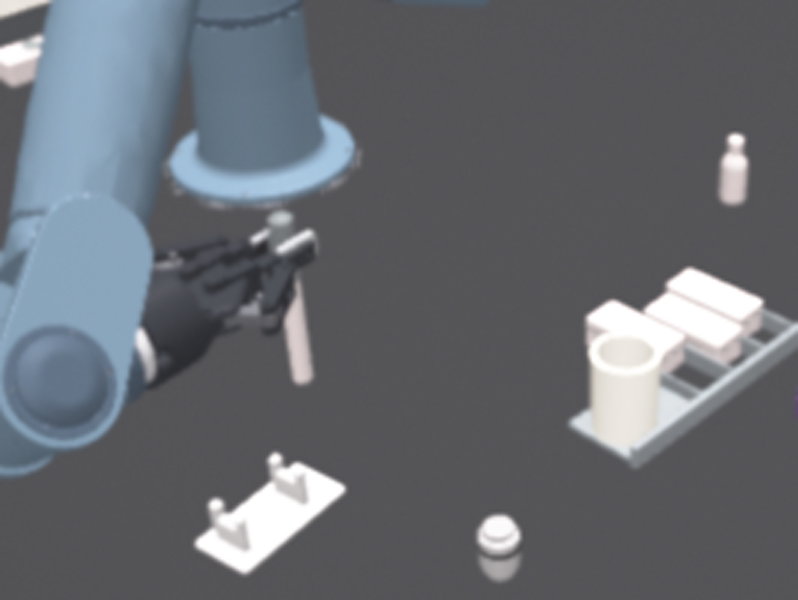

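The marker is held upright, with its foot at crop (303,377) and cap at (279,218). The rest is empty and the cup rim is at (625,352). I'll carry it over the cup, yawed and slightly tilted so the wrist clears the objective.

>>> {"op": "drive_tool", "data": {"grip": [0,0,0,0,0,0,0,0], "delta_pos": [[15,15,20],[20,40,50],[20,68,82],[20,96,115],[20,124,150],[20,150,182],[20,169,205],[20,169,205]], "dr": [[-3,-1,0],[-6,-2,0],[-9,-3,0],[-12,-5,0],[-15,-6,0],[-18,-7,0],[-20,-8,0],[-20,-8,0]]}}

```text
time: 6.3
position: [0.6386, -0.0606, 0.2537]
tcp_rot: [-1.454, -1.251, -1.278]
force: [0.6, -0.7, 0.8]
grip_width: 0.0175
```

```bash
python3 - <<'E'
from h import *
s=read_state();print(s['time'],s['q'].round(3),s['position'].round(4),s['grip_width'],s['force']);M=Ro.from_rotvec(s['tcp_rot']).as_matrix();print(M.round(3))
for g in(.118,.122,.126):
  for n in("scene","top"):
    print(n,[(proj(n,s['position']+M@v)).round(1) for v in(np.array([-g,0,-.002]),np.array([.15-g,0,-.002]))])
a=camera("scene")[:,:,::-1];t=camera("top")[:,:,::-1]
im=np.zeros((400,800,3),np.uint8);im[:,:400]=crop(a,230,110,100,100,4);im[:,400:]=crop(t,190,110,100,100,4);cv2.imwrite("pics/g.png",im)
E
```

```text
6.3 [-0.625  0.499  1.616  1.195  1.854 -0.668] [ 0.6386 -0.0606  0.2537] 0.017500642038388244 [ 0.59757836 -0.74362304  0.83471178]
[[-0.005  0.983  0.181]
 [ 0.16  -0.178  0.971]
 [ 0.987  0.034 -0.157]]
scene [array([272.1, 182.9]), array([279.6, 126.1])]
top [array([260.2, 166.1]), array([251. , 154.6])]
scene [array([271.9, 184.3]), array([279.4, 127.7])]
top [array([260.4, 166.4]), array([251.2, 155. ])]
scene [array([271.7, 185.7]), array([279.2, 129.3])]
top [array([260.6, 166.7]), array([251.5, 155.3])]
```

View pics/g.png

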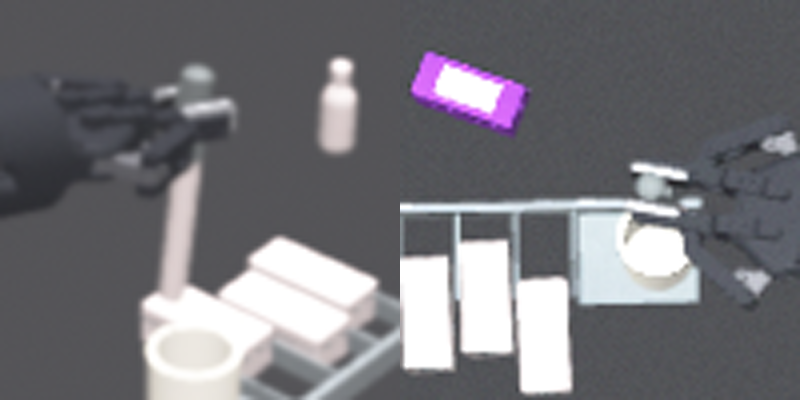

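The foot is at scene pixel (273,184), matching the prediction of (272,184). It is about 14 mm short of the cup axis in y, so I'll shift and lower.

>>> {"op": "drive_tool", "data": {"grip": [0,0,0,0,0,0,0,0], "delta_pos": [[2,-3,13],[2,-3,13],[-18,-4,16],[-38,-5,20],[-58,-6,23],[-78,-6,26],[-78,-6,26],[-78,-6,26]], "dr": [[0,0,0],[0,0,0],[0,0,0],[0,0,0],[0,0,0],[0,0,0],[0,0,0],[0,0,0]]}}

```text
time: 7.2
position: [0.6374, -0.0506, 0.1707]
tcp_rot: [-1.456, -1.241, -1.281]
force: [0.7, 0.1, 0.3]
grip_width: 0.0173
```

```bash
python3 - <<'E'
from h import *
s=read_state();M=Ro.from_rotvec(s['tcp_rot']).as_matrix();print(s['position'].round(4),s['force'],s['grip_width'],M[:,0])
f=s['position']+M@np.array([-.122,0,-.002]);print("foot",f, "at rim",f+M[:,0]*(.085-f[2])/M[2,0])
a=camera("scene")[:,:,::-1];t=camera("top")[:,:,::-1]
im=np.zeros((400,800,3),np.uint8);im[:,:400]=crop(a,230,130,100,100,4);im[:,400:]=crop(t,190,110,100,100,4);cv2.imwrite("pics/i.png",im)
E
```

```text
[ 0.6374 -0.0506  0.1707] [0.72922853 0.07557807 0.26756472] 0.01729575216130348 [-0.00100769  0.15492866  0.98792515]
foot [ 0.63712358 -0.07141589  0.05044907] at rim [ 0.63708834 -0.06599754  0.085     ]
```

View pics/i.png

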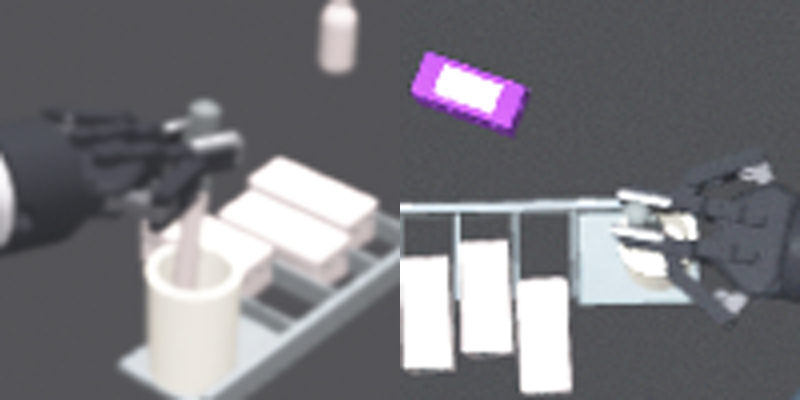

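The marker's foot is inside the cup mouth, at left crop (188,275). I'll lower it further, release, then back off.

>>> {"op": "drive_tool", "data": {"grip": [0,0,0,0,45,45,45,45], "delta_pos": [[-12,0,2],[-22,-1,4],[-28,-1,5],[-28,-1,5],[-28,-1,5],[-28,-1,5],[-28,-1,5],[-28,-1,5]], "dr": [[0,0,0],[0,0,0],[0,0,0],[0,0,0],[0,0,0],[0,0,0],[0,0,0],[0,0,0]]}}

```text
time: 8.1
position: [0.6375, -0.0495, 0.1424]
tcp_rot: [-1.456, -1.243, -1.281]
force: [-0.4, -0.2, 0.7]
grip_width: 0.0385
```

>>> {"op": "drive_tool", "data": {"grip": [45,45,45,45,45,45,45,45], "delta_pos": [[0,0,-15],[0,0,-40],[0,0,-70],[0,0,-100],[40,0,-110],[80,0,-110],[120,0,-110],[120,0,-110]], "dr": [[0,0,0],[0,0,0],[0,0,0],[0,0,0],[0,0,0],[0,0,0],[0,0,0],[0,0,0]]}}

```text
time: 8.9
position: [0.618, -0.1393, 0.2839]
tcp_rot: [-1.456, -1.254, -1.286]
force: [0.2, 0.2, -0.6]
grip_width: 0.0381
```

```bash
python3 - <<'E'
from h import *
s=read_state();M=Ro.from_rotvec(s['tcp_rot']).as_matrix();print(s['position'].round(4),s['force'],s['q'].round(3));print(M.round(3))
a=camera("scene")[:,:,::-1];t=camera("top")[:,:,::-1]
im=np.zeros((400,800,3),np.uint8);im[:,:400]=crop(a,230,130,100,100,4);im[:,400:]=crop(t,190,110,100,100,4);cv2.imwrite("pics/j.png",im)
E
```

```text
[ 0.618  -0.1393  0.2839] [ 0.22627551  0.1756243  -0.63839286] [-0.738  0.495  1.557  1.15   1.964 -0.652]
[[-0.011  0.982  0.187]
 [ 0.162 -0.183  0.97 ]
 [ 0.987  0.041 -0.157]]
```

View pics/j.png

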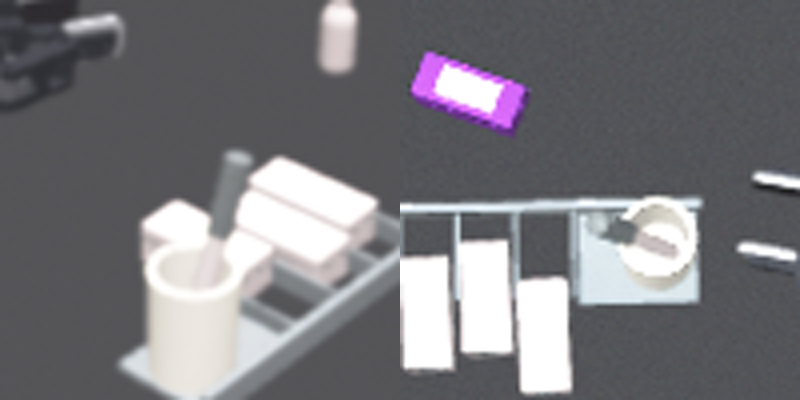

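Released. The marker stands in the cup with its cap up, leaning left (left crop, cap at (237,160)). Next I'll turn the tool back down, shut the jaws and go in front of the right box.

>>> {"op": "drive_tool", "data": {"grip": [20,0,0,0,0,0,0,0], "delta_pos": [[0,-15,-3],[0,-30,-6],[0,-45,-9],[0,-60,-12],[0,-75,-14],[0,-90,-17],[0,-105,-20],[0,-118,-22]], "dr": [[0,-8,0],[0,-16,0],[0,-24,0],[0,-32,0],[0,-40,0],[0,-48,0],[0,-56,0],[0,-64,0]]}}

```text
time: 9.8
position: [0.4956, -0.1382, 0.2762]
tcp_rot: [-2.268, -1.891, -0.365]
force: [0.6, 0.9, 0.0]
grip_width: -0.0004
```

```bash
python3 - <<'E'
from h import *
from scipy.optimize import least_squares
s=read_state();M=Ro.from_rotvec(s['tcp_rot']).as_matrix();print(s['position'].round(4),s['q'].round(3));print(M.round(3))
def g(yaw):
    a=np.radians(yaw);T=np.array([[np.sin(a)*-1,np.cos(a),0],[np.cos(a),np.sin(a),0],[0,0,-1.]]).T
    # columns: x=(-sin,cos,0), y=(cos,sin,0), z=down
    T=np.column_stack([[-np.sin(a),np.cos(a),0],[np.cos(a),np.sin(a),0],[0,0,-1]]);return T
print("turn",np.degrees(Ro.from_matrix(M.T@g(2.6)).as_rotvec()),"shift",1e3*M.T@(np.array([.475,.021,.15])-s['position']))
r=least_squares(lambda X:np.r_[proj("top",X)-[239.5,165.5],proj("scene",X)-[289.3,169.5]],[.64,-.03,.15]);print("cap end",r.x.round(4),abs(r.fun).max())
E
```

```text
[ 0.4956 -0.1382  0.2762] [-0.625 -0.081  1.873  0.28   1.459 -0.491]
[[ 0.168  0.983  0.08 ]
 [ 0.942 -0.184  0.281]
 [ 0.291  0.028 -0.956]]
turn [  3.54436879 -16.66677053 -12.85955411] shift [109.72136047 -53.0606171  163.81597538]
cap end [ 0.638  -0.0202  0.148 ] 0.49763759124965645
```

>>> {"op": "drive_tool", "data": {"grip": [0,0,0,0,0,0,0,0], "delta_pos": [[18,-9,27],[36,-18,54],[55,-27,82],[73,-35,109],[91,-44,136],[110,-53,164],[110,-53,164],[110,-53,164]], "dr": [[0.6,-2.8,-2.1],[1.2,-5.6,-4.3],[1.8,-8.3,-6.4],[2.3,-11.1,-8.6],[2.9,-13.9,-10.7],[3.5,-16.7,-12.9],[3.5,-16.7,-12.9],[3.5,-16.7,-12.9]]}}

```text
time: 10.6
position: [0.4755, 0.023, 0.1501]
tcp_rot: [-2.165, -2.272, -0.005]
force: [0.8, -0.7, -0.0]
grip_width: -0.0002
```

```bash
cat > go.py <<'E'
from h import *; import sys
def g(yaw):
    a=np.radians(yaw);return np.column_stack([[-np.sin(a),np.cos(a),0],[np.cos(a),np.sin(a),0],[0,0,-1]])
s=read_state();M=Ro.from_rotvec(s['tcp_rot']).as_matrix()
print(s['time'],s['position'].round(4),s['force'].round(1),"turn",np.degrees(Ro.from_matrix(M.T@g(2.6)).as_rotvec()).round(1))
if len(sys.argv)>1: print("shift",(1e3*M.T@(np.array([float(v) for v in sys.argv[1:4]])-s['position'])).round(1))
E
python3 go.py .475 .021 .030
```

```text
10.6 [0.4755 0.023  0.1501] [ 0.8 -0.7 -0. ] turn [ 0.  -0.3  0.2]
shift [ -2.5  -0.6 120. ]
```

>>> {"op": "drive_tool", "data": {"grip": [0,0,0,0,0,0,0,0], "delta_pos": [[-2,-1,30],[-2,-1,65],[-2,-1,95],[-2,-1,115],[-2,-1,121],[-2,-1,121],[-2,10,121],[-2,20,121]], "dr": [[0,0,0],[0,0,0],[0,0,0],[0,0,0],[0,0,0],[0,0,0],[0,0,0],[0,0,0]]}}

```text
time: 11.4
position: [0.4993, 0.0215, 0.0324]
tcp_rot: [2.167, 2.271, 0.012]
force: [0.9, -0.0, 0.2]
grip_width: 0.0001
```

>>> {"op": "drive_tool", "data": {"grip": [0,0,0,0,0,0,0,0], "delta_pos": [[0,10,0],[0,20,0],[0,30,0],[0,40,0],[0,48,0],[0,55,0],[0,60,0],[0,60,0]], "dr": [[0,0,0],[0,0,0],[0,0,0],[0,0,0],[0,0,0],[0,0,0],[0,0,0],[0,0,0]]}}

```text
time: 12.2
position: [0.5576, 0.0249, 0.031]
tcp_rot: [2.168, 2.273, 0.009]
force: [-0.2, -0.1, -0.2]
grip_width: -0.0001
```

```bash
python3 go.py; python3 - <<'E'
from h import *
a=camera("scene")[:,:,::-1];t=camera("top")[:,:,::-1]
im=np.zeros((400,800,3),np.uint8);im[:,:400]=crop(a,240,140,100,100,4);im[:,400:]=crop(t,170,130,100,100,4);cv2.imwrite("pics/k.png",im)
E
```

```text
12.2 [0.5576 0.0249 0.031 ] [-0.2 -0.1 -0.2] turn [ 0.3 -0.2  0.1]
```

View pics/k.png

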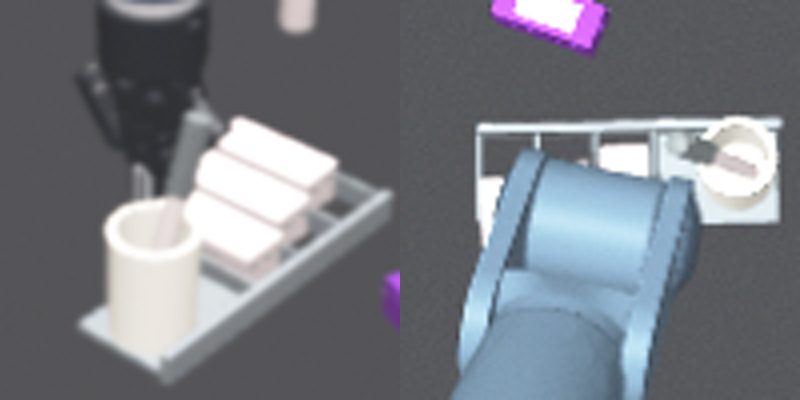

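The right box is following, with about 10 mm left to the fence (its edge is at right crop (625,145), the fence at 130). I'll creep forward and watch the force.

>>> {"op": "drive_tool", "data": {"grip": [0,0,0,0,0,0], "delta_pos": [[0,3,0],[0,5,0],[0,7,0],[0,8,0],[0,9,0],[0,9,0]], "dr": [[0,0,0],[0,0,0],[0,0,0],[0,0,0],[0,0,0],[0,0,0]]}}

```text
time: 12.9
position: [0.566, 0.0253, 0.0309]
tcp_rot: [-2.168, -2.273, -0.009]
force: [-0.1, 0.9, 0.4]
grip_width: 0.0002
```

>>> {"op": "drive_tool", "data": {"grip": [0,0,0,0], "delta_pos": [[0,1,0],[0,2,0],[0,2,0],[0,2,0]], "dr": [[0,0,0],[0,0,0],[0,0,0],[0,0,0]]}}

```text
time: 13.3
position: [0.568, 0.0254, 0.031]
tcp_rot: [2.168, 2.273, 0.009]
force: [0.2, -0.5, 0.7]
grip_width: -0.0001
```

>>> {"op": "drive_tool", "data": {"grip": [0,0,0,0], "delta_pos": [[0,1,0],[0,2,0],[0,2,0],[0,2,0]], "dr": [[0,0,0],[0,0,0],[0,0,0],[0,0,0]]}}

```text
time: 13.7
position: [0.57, 0.0256, 0.0309]
tcp_rot: [2.168, 2.273, 0.009]
force: [-0.6, 0.2, 0.6]
grip_width: -0.0002
```

>>> {"op": "drive_tool", "data": {"grip": [0,0,0,0], "delta_pos": [[0,1,0],[0,1,0],[0,1,0],[0,1,0]], "dr": [[0,0,0],[0,0,0],[0,0,0],[0,0,0]]}}

```text
time: 14.1
position: [0.5709, 0.0256, 0.031]
tcp_rot: [-2.168, -2.273, -0.009]
force: [-0.7, -0.7, 0.6]
grip_width: -0.0003
```

>>> {"op": "drive_tool", "data": {"grip": [0,0,0,0], "delta_pos": [[0,1,0],[0,1,0],[0,1,0],[0,1,0]], "dr": [[0,0,0],[0,0,0],[0,0,0],[0,0,0]]}}

```text
time: 14.5
position: [0.5719, 0.0256, 0.031]
tcp_rot: [-2.168, -2.273, -0.009]
force: [-0.1, 0.2, -0.3]
grip_width: 0.0002
```

>>> {"op": "drive_tool", "data": {"grip": [0,0,0,0], "delta_pos": [[0,1,0],[0,2,0],[0,2,0],[0,2,0]], "dr": [[0,0,0],[0,0,0],[0,0,0],[0,0,0]]}}

```text
time: 14.9
position: [0.5722, 0.0258, 0.0306]
tcp_rot: [-2.165, -2.271, -0.003]
force: [-7.3, -0.7, 6.1]
grip_width: -0.0
```

```bash
python3 - <<'E'
from h import *
print(read_state()['force'])
t=camera("top")[:,:,::-1];a=camera("scene")[:,:,::-1]
im=np.zeros((400,800,3),np.uint8);im[:,:400]=crop(a,260,165,50,50,8);im[:,400:]=crop(t,200,145,50,50,8);cv2.imwrite("pics/l.png",im)
E
```

```text
[-7.29022083 -0.70049821  6.14810712]
```

View pics/l.png

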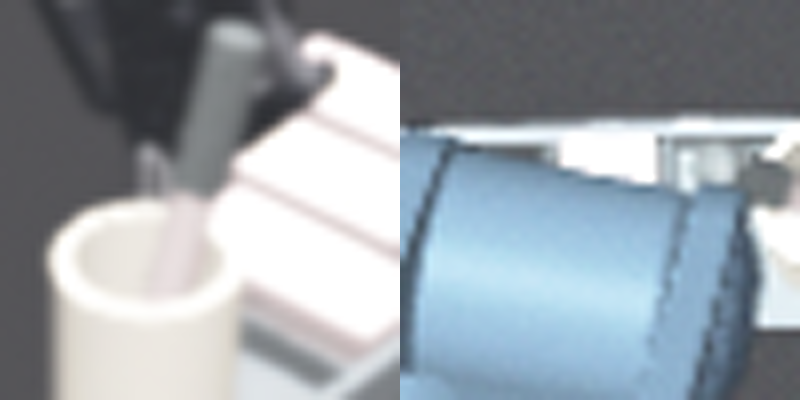

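Contact at TCP x = 0.572 with 7 N: the right box fills its slot up to the fence (right crop (610,145)). Next I'll back off, step left one slot and push the middle box.

>>> {"op": "drive_tool", "data": {"grip": [0,0,0,0,0,0,0,0], "delta_pos": [[0,-15,0],[0,-40,0],[0,-75,0],[0,-75,0],[25,-75,0],[47,-75,0],[47,-75,0],[47,-72,0]], "dr": [[0,0,0],[0,0,0],[0,0,0],[0,0,0],[0,0,0],[0,0,0],[0,0,0],[0,0,0]]}}

```text
time: 15.8
position: [0.5002, 0.0693, 0.031]
tcp_rot: [2.167, 2.274, 0.009]
force: [0.3, 0.1, -0.4]
grip_width: -0.0003
```

>>> {"op": "drive_tool", "data": {"grip": [0,0,0,0,0,0,0,0], "delta_pos": [[0,10,0],[0,20,0],[0,30,0],[0,40,0],[0,50,0],[0,58,0],[0,64,0],[0,64,0]], "dr": [[0,0,0],[0,0,0],[0,0,0],[0,0,0],[0,0,0],[0,0,0],[0,0,0],[0,0,0]]}}

```text
time: 16.6
position: [0.5646, 0.0723, 0.0312]
tcp_rot: [2.168, 2.273, 0.009]
force: [0.1, -0.9, -0.3]
grip_width: 0.0002
```

```bash
python3 go.py .570 .0725 .031
```

```text
16.6 [0.5646 0.0723 0.0312] [ 0.1 -0.9 -0.3] turn [ 0.3 -0.2  0.1]
shift [-0.1  5.5  0.3]
```

>>> {"op": "drive_tool", "data": {"grip": [0,0,0,0,0,0], "delta_pos": [[0,2,0],[0,3,0],[0,4,0],[0,5,0],[0,5,0],[0,5,0]], "dr": [[0,0,0],[0,0,0],[0,0,0],[0,0,0],[0,0,0],[0,0,0]]}}

```text
time: 17.2
position: [0.5686, 0.0725, 0.0311]
tcp_rot: [-2.168, -2.273, -0.009]
force: [-0.7, -0.5, 0.3]
grip_width: -0.0005
```

>>> {"op": "drive_tool", "data": {"grip": [0,0,0,0], "delta_pos": [[0,1,0],[0,2,0],[0,2,0],[0,2,0]], "dr": [[0,0,0],[0,0,0],[0,0,0],[0,0,0]]}}

```text
time: 17.6
position: [0.5698, 0.0727, 0.031]
tcp_rot: [-2.167, -2.272, -0.006]
force: [-5.6, -1.7, 3.3]
grip_width: 0.0003
```

The middle box is home, with contact at 0.570 as predicted. Now the left box.

>>> {"op": "drive_tool", "data": {"grip": [0,0,0,0,0,0,0,0], "delta_pos": [[0,-15,0],[0,-40,0],[0,-75,0],[0,-75,0],[25,-75,0],[47,-75,0],[47,-75,0],[47,-72,0]], "dr": [[0,0,0],[0,0,0],[0,0,0],[0,0,0],[0,0,0],[0,0,0],[0,0,0],[0,0,0]]}}

```text
time: 18.4
position: [0.497, 0.1162, 0.0312]
tcp_rot: [2.167, 2.274, 0.009]
force: [-0.0, -0.5, 0.3]
grip_width: 0.0003
```

>>> {"op": "drive_tool", "data": {"grip": [0,0,0,0,0,0,0,0], "delta_pos": [[0,10,0],[0,20,0],[0,30,0],[0,40,0],[0,50,0],[0,58,0],[0,64,0],[0,64,0]], "dr": [[0,0,0],[0,0,0],[0,0,0],[0,0,0],[0,0,0],[0,0,0],[0,0,0],[0,0,0]]}}

```text
time: 19.2
position: [0.5614, 0.1192, 0.0314]
tcp_rot: [2.168, 2.273, 0.009]
force: [0.0, -0.1, -0.4]
grip_width: -0.0001
```

>>> {"op": "drive_tool", "data": {"grip": [0,0,0,0,0,0], "delta_pos": [[0,2,0],[0,3,0],[0,4,0],[0,5,0],[0,5,0],[0,5,0]], "dr": [[0,0,0],[0,0,0],[0,0,0],[0,0,0],[0,0,0],[0,0,0]]}}

```text
time: 19.8
position: [0.5654, 0.1194, 0.0313]
tcp_rot: [-2.168, -2.273, -0.009]
force: [-0.8, -0.0, -0.7]
grip_width: 0.0004
```

>>> {"op": "drive_tool", "data": {"grip": [0,0,0,0], "delta_pos": [[0,1,0],[0,2,0],[0,2,0],[0,2,0]], "dr": [[0,0,0],[0,0,0],[0,0,0],[0,0,0]]}}

```text
time: 20.2
position: [0.5673, 0.1195, 0.0312]
tcp_rot: [-2.168, -2.273, -0.008]
force: [-1.6, 0.9, 0.6]
grip_width: -0.0002
```

Contact is just starting at 0.567. I'll push 1.5 mm more, then retreat and look.

>>> {"op": "drive_tool", "data": {"grip": [0,0,0,0], "delta_pos": [[0,1,0],[0,1.5,0],[0,1.5,0],[0,1.5,0]], "dr": [[0,0,0],[0,0,0],[0,0,0],[0,0,0]]}}

```text
time: 20.6
position: [0.5675, 0.1196, 0.031]
tcp_rot: [-2.166, -2.272, -0.004]
force: [-6.9, -0.5, 4.7]
grip_width: -0.0002
```

>>> {"op": "drive_tool", "data": {"grip": [0,0,0,0,0,0,0,0], "delta_pos": [[0,-10,0],[0,-35,0],[0,-70,0],[0,-110,-30],[0,-140,-70],[0,-160,-110],[0,-160,-150],[0,-160,-150]], "dr": [[0,0,0],[0,0,0],[0,0,0],[0,0,0],[0,0,0],[0,0,0],[0,0,0],[0,0,0]]}}

```text
time: 21.4
position: [0.4118, 0.1116, 0.1867]
tcp_rot: [2.161, 2.266, 0.024]
force: [0.6, 0.1, 0.2]
grip_width: -0.0003
```

```bash
python3 - <<'E'
from h import *
a=camera("scene")[:,:,::-1];t=camera("top")[:,:,::-1]
im=np.zeros((600,800,3),np.uint8);im[:400,:400]=crop(a,240,140,100,100,4);im[:400,400:]=crop(t,180,140,100,100,4)
im[400:,:400]=crop(a,200,120,200,100,2);im[400:,400:]=crop(t,110,140,230,115,1.74)[:200,:400];cv2.imwrite("pics/m.png",im)
E
```

```text
(no output)
```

View pics/m.png

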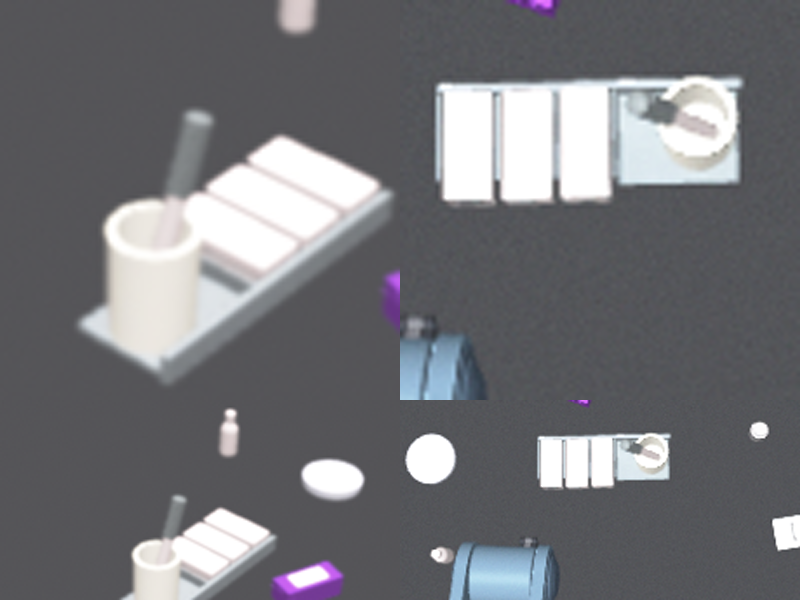

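The last picture shows the three boxes in an even row against the fence (front edges at right crop rows 200-203). The marker is cap up in the cup, and the bystanders are in place. I'm handing the job in.

```bash
python3 -c "
from workcell import *
print(sign_off())"
```

```text
the job is handed in; nothing more can be done
None
```

The job is handed in at about 21.5 s of the 58 s allowed: all three slide boxes are home against the fence and the marker stands cap up in the cup. `sign_off()` gives no verdict, so this rests on my own checks.

- **Boxes:** I pushed each one until the force rose to about 6–7 N at the tool position expected for home. In the last picture they form an even, square row against the fence.
- **Marker:** I gripped it by the cap, lifted it off the rest, turned it upright and released it in the cup. It leans against the rim. From the cap end found in both views after release, the lean is about 0.37 rad, under the 0.5 rad limit. I judged the foot's position from the cup geometry and did not measure it directly.
- **Bystanders:** the last picture shows the dropper bottle, petri dish and objective where they were. I checked this by eye, not by measuring.
- **Disagreements:** the only ones were a few mm of position lag after the fast moves, corrected before gripping, and a pusher face about 4 mm shorter than I had assumed. Neither affected the result, and no check failed.

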